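# Fasten a ring bar to the bench mount with a quarter-turn thumbscrew

### The job

Set up the flask support: lay the flat ring bar down in the channel of the bench mount with its slotted hole over the window in the channel floor, then put the thumbscrew from the drilled block down through that hole. Feel for the nut hidden below, sliding bar and screw together along the channel until the screw's lugs drop into its slot, and turn the screw clockwise until it stops with its flange flat on the bar. Press gently, without forcing anything, and leave the other things on the bench where they are.

Things in the scene. Friction and masses are not known exactly. Their poses are not given: they have to be found in the camera images.
- bench_mount: Fixed aluminium block, 84 long (x) x 60 wide (y), on a bolted flange 124 x 84 x 8 mm. Origin: centre of its underside, on the worktop. Along its own x an open-ended channel runs over its top: 36 mm wide, floor 45 mm above the worktop, walls 5 mm high, bevelled outward above that up to 53 mm over the worktop. Do not force: keep bar and screw below 60 N on it.
- channel (a point): Centre of the channel floor, axes of the mount. Here the 3 mm thick floor has a window 32 (x) x 24 (y) mm. Below it sits a stiff nut whose place is not measured: top face 3 mm under the floor, centred in y, anywhere within 7 mm either way along x. Its slot, 22 long across the channel (y) and 6 wide (x), has an 11.4 mm square opening in the middle for the shank.
- ring_bar: Loose flat aluminium bar, 34 wide (y) x 10 thick (z) x 150 long (x), with a wire ring 77 mm across on its end; about 0.17 kg. Origin: centre of its one hole, at the underside. Hole: slot 22 long across the bar (y), 6 wide (x), with an 11.4 mm square in the middle. Bar from x = -63 to +87 mm, ring on to +171 mm; centre of mass about x = +24 mm. May lie in the channel either way round.
- bar_hole (a point): Centre of the hole on the bar's upper face, 10 mm above the ring bar's origin, same axes
- bar_grip (a point): A place to pinch the bar across its 34 mm width, 62 mm from the hole towards the ring, outside the block when the bar lies in the channel; at mid thickness
- thumbscrew: Loose steel quarter-turn thumbscrew, 0.06 kg, upright in the drilled block, flange on the block. Origin: centre of the flange's underside. Above: flange 32 mm wide, 5 thick, cone to 8 mm, then a flat spade head up to 30 mm, 9 thick (its x) and 26 wide (its y): pinch it across x. Below: shank 9 mm thick, 22.5 long, and near its end a 4 mm thick cross bar (two lugs) 19 mm long along y.
- lugs (a point): Middle of the cross bar, 20.6 mm below the screw's origin. Resting on the nut's top face: flange 9.6 mm above the bar. Dropped in the slot onto a ledge: 2 to 2.5 mm above. From there it cannot turn anticlockwise; turned clockwise seen from above, steep ramps pull it down, and after about 75 degrees it meets a firm stop, flange on the bar: turn finger-tight (0.3 N m is plenty).
- drilled_block: Fixed white plastic block, 58 (x) x 104 (y) x 32 mm, three holes along y; the thumbscrew stands in the largest (22 mm), 28 mm from the centre towards -y. Origin: centre of the underside. All stands in a fume hood: its front rail (x = 0.26 to 0.33 m) is 0.15 m high, and its two glass panes (x = 0.28 to 0.32 m) are slid open to the left, filling the front from about y = 0.6 m leftwards.
- tape_white: Bystander: roll of white tape lying flat, 80 mm across, 18 mm high
- marker: Bystander: marker pen, 124 x 12 mm, lying
- stir_bar: Bystander: white stirring bar, 40 x 10 mm
- stopper: Bystander: small glass stopper, 23 mm across, 43 mm high, standing
- clip: Bystander: orange joint clip, 29 x 26 x 14 mm
- bulb: Bystander: red rubber pipette bulb, 87 x 52 mm, lying
- flask: Bystander: small conical flask, 65 mm across, 107 mm high, standing
Not all that is in view belongs to the job. Leave any blue or pink look-alike of the thumbscrew alone.

How it is judged:
On the way, in this order (a step that is already met when the one before it is completed fails the run):
1. the ring bar lies flat in the channel, its hole over the window (z of ring_bar in the frame of channel between -0.003 and 0.003 m and horizontal distance between ring_bar and channel below 0.013 m and angle between the x axis of ring_bar and the x axis of bench_mount, either way round below 0.1 rad), for 0.2 s.
2. the thumbscrew is through the bar and its lugs have dropped into the nut's slot (z of lugs in the frame of channel below -0.0062 m and horizontal distance between lugs and bar_hole below 0.003 m), for 0.1 s.
At the end, for the whole second after the job is handed in: The bar lies flat in the channel (2 mm, 0.08 rad), its hole within 13 mm of the channel's centre; the screw stands upright in the hole (3 mm), lugs over 9 mm below the channel floor and turned over 62 degrees from the slot, flange within 1.2 mm of the bar; all at rest (z of ring_bar in the frame of channel between -0.003 and 0.002 m and horizontal distance between ring_bar and channel below 0.013 m and z of lugs in the frame of channel below -0.009 m and angle between the x axis of ring_bar and the x axis of bench_mount, either way round below 0.08 rad and horizontal distance between thumbscrew and bar_hole below 0.003 m and z of thumbscrew in the frame of bar_hole below 0.0012 m and angle between thumbscrew's own z axis and vertical below 0.08 rad and angle between the y axis of thumbscrew and the y axis of bench_mount, either way round above 1.08 rad and linear speed of each of ring_bar, thumbscrew below 0.01 m/s); the robot touches nothing.
It fails at once if the thumbscrew is forced down on the mount or nut (over 60 N) before its lugs are in the slot (contact force between thumbscrew and bench_mount above 60 N and z of lugs in the frame of channel above -0.0062 m).
It fails at once if the thumbscrew is overtightened or forced in the nut (contact forces over 150 N) (contact force between thumbscrew and bench_mount above 150 N).
It fails at once if the bar is forced against the mount (over 60 N) (contact force between ring_bar and bench_mount above 60 N).
It fails at once if a bystander is moved more than 25 mm (distance of any of tape_white, marker, stir_bar, stopper, clip, bulb, flask from where it was at the start of the episode above 0.025 m).
It also fails if it takes over 64 s, if anything falls off the work surface, if the arm or the gripper's body presses on something with over 40 N, if the wrist force passes 120 N, or if a joint passes its speed limit or range.

### The arm

A 6-joint arm with a two-finger parallel gripper is mounted at the origin on a cart in front of the work surface, level with it; the furniture and walls round the work are solid. World frame = base frame: x ahead of the robot, y to its left, z up, the work surface at z = 0. Lengths are in m, angles in rad, forces in N, time in s.
With the tool pointing down it reaches from about 0.425 to 0.925 m from the base axis. Payload 12.5 kg.
Tool frame: the origin (TCP) lies midway between the tips of the shut fingers; the grasp point (between the pads) lies 19 mm behind it; z points along the fingers, y is the line along which they close (so a half turn about z gives the same grasp; the last joint's range is limited). The gripper opens to 85 mm and grips with 20 to 120 N. Pads are 22 mm wide; open, the fingers measure 114 mm over their backs; the gripper's body (76 mm by 85 mm) begins 54 mm behind the grasp point. The pads swing forward as they close: fully open they stand 13 mm farther back than shut.
Start: joints at [0.998, 0.491, 1.559, -0, 1.092, -0.106], TCP at [0.281, 0.558, 0.231] pointing down, gripper open.
Joint ranges: [-3.1, 3.1], [-0.84, 2.19], [0.05, 2.79], [-1.13, 4.28], [0.06, 2.93], [-2.69, 2.69]. Speed limits (rad/s): [2.22, 2.22, 2.79, 3.14, 3.14, 3.14].

### API

Orientations are given as a unit quaternion [x, y, z, w].
In Python, from workcell import arm, optics gives the robot as it stands.
- The arm moves only by the tool servo_tool, never from a script. Its arguments are lists of equal length, an entry for each row: "travel": the shift along the world's x, y, z normalised to -1 to 1, where 1 is 25 cm, a list of three; "turn": the turn, a rotation vector about the world's x, y, z normalised to -1 to 1, where 1 is 60 degrees, a list of three; "hand": the opening, from 0 (shut) to 1 (fully open). A call has 1 to 20 rows; each row shifts and turns the commanded pose from where the row before left it; what a row does not reach is not made up. A row lasts 1/12 s, in which the tool goes at most 41.7 mm and 7.16 degrees, less where a joint would pass 70% of its speed; a pose out of reach is approached as far as the arm can. A call with a number of a shift or a turn outside -1 to 1 is refused whole. A call with a gripper value outside its range is refused whole. The fingers move at their own pace and stop on an object; "newtons" is the grip in N (left out, the last holds). Time passes only in rows, so rows that do not move let the fingers close. It gives the time, the measured TCP pose, the force, the opening and the grip force at its end, in the units of the state.
- arm.sense(): the state, without advancing time (a new reading comes with each control period).
- optics.camera(name): name is "scene" or "top"; returns a dict with "color" (384x512x3 uint8, red, green, blue), "fx", "fy", "cx", "cy" (pixels), "rvec" (rotation vector, rad) and "tvec" (3), from world to camera coordinates, as OpenCV has them. Camera axes: x right, y down, z forward; pixel columns grow to the right and rows downward; lengths in m; the calibration is good to about 2 mm. A picture is of the moment at which its call begins. There is no depth.
- arm.finish_job(): hands the job in; it is judged then, once.
The state is a dict: "time_s": time; "joint_pos": joint angles; "joint_velocities": joint speeds; "effort": joint torques, N m; "ee_pos": TCP position; "tcp_rot": TCP orientation; "contact_force": force on the tool from outside, world axes, zero at the start; "wrist_torque": the same for the moment, N m; "grip_width": opening from 0.0 (shut) to 1.0 (fully open); "gripper_force": force on a finger pad.
Only numpy, scipy, OpenCV 4.12 (cv2) and the standard library are available. Lean on these libraries where they do the work, as an engineer would, in place of code of your own. Each camera call takes 0.05 s, during which the arm holds its last target. There are 200 camera calls.

## Working session

There is one attempt and no reset: what is moved stays moved. The work goes in short steps, Python scripts to look and compute and a tool call to move; the robot and the scene stay as the last step left them, time stands still between calls to the robot, and variables do not carry over. Pictures are saved under pics/ and viewed, at most 10 in all, crops included, and the job is handed in when it is done.

Besides the shell and the picture viewer there is one more tool, called in YAML: its name, and indented under it one key for each argument. servo_tool: Moves the arm, as the interface text tells. Scaled input: -1 to 1 covers 25 cm each way for a shift and 60 degrees each way for a turn. Its arguments: {"type":"object","properties":{"travel":{"type":"array","items":{"type":"array","items":{"type":"number"}}},"turn":{"type":"array","items":{"type":"array","items":{"type":"number"}}},"hand":{"type":"array","items":{"type":"number"}},"newtons":{"type":"number"}},"required":["travel","turn","hand"]}

```bash
ls; mkdir -p pics; cat > h.py <<'E'
import numpy as np, cv2
from workcell import arm, optics
def cam(n):
    c=optics.camera(n); c['K']=np.array([[c['fx'],0,c['cx']],[0,c['fy'],c['cy']],[0,0,1.]])
    c['R']=cv2.Rodrigues(np.array(c['rvec'],float))[0]; c['t']=np.array(c['tvec'],float); return c
def ray(c,u,v,z):
    d=c['R'].T@np.array([(u-c['cx'])/c['fx'],(v-c['cy'])/c['fy'],1]); o=-c['R'].T@c['t']
    return o+d*(z-o[2])/d[2]
def proj(c,P):
    return cv2.projectPoints(np.atleast_2d(np.array(P,float)),np.array(c['rvec'],float),c['t'],c['K'],None)[0][:,0]
def save(c,n,crop=None,s=1):
    im=c['color'][:,:,::-1]
    if crop: x0,y0,x1,y1=crop; im=im[y0:y1,x0:x1]
    cv2.imwrite('pics/'+n,cv2.resize(im,None,fx=s,fy=s,interpolation=cv2.INTER_CUBIC))
E
python3 - <<'E'
from h import *
for n in('top','scene'):
    c=cam(n); save(c,n+'0.png',None,1.5); print(n,c['fx'],c['cx'],c['cy'],-c['R'].T@c['t']); print(c['R'])
print(arm.sense())
E
```

```text
pics
top 378.2726226476912 253.20313308221048 187.14554757881703 [ 0.46988133 -0.12933337  1.06064158]
[[-7.47384330e-03 -9.99971905e-01 -5.75085955e-04]
 [-9.94276559e-01  7.49256682e-03 -1.06573851e-01]
 [ 1.06575166e-01 -2.24721777e-04 -9.94304623e-01]]
scene 448.60346037731773 249.749069474671 195.52296096110865 [0.37697987 0.55910585 0.5759268 ]
[[-0.95644115 -0.29137717  0.01787916]
 [-0.18319009  0.55137741 -0.81389456]
 [ 0.22729213 -0.78171753 -0.58073745]]
{'time_s': 0.1, 'joint_pos': array([ 9.98396310e-01,  4.91490000e-01,  1.55940749e+00,  1.11304390e-05,
        1.09170598e+00, -1.05605199e-01]), 'joint_velocities': array([ 3.43832770e-06, -2.67403259e-04, -9.08073430e-04, -2.37298706e-04,
       -9.92331783e-04,  1.58990694e-03]), 'effort': array([ 2.29365913e-03, -6.19446087e+01, -2.62025088e+01, -3.63557649e-05,
        2.88329611e-03, -3.71877854e-05]), 'ee_pos': array([0.28113297, 0.5579678 , 0.23078541]), 'tcp_rot': array([ 2.31286613e-01,  9.72885526e-01, -4.75000215e-04, -1.72727557e-04]), 'contact_force': array([-0.10794497,  0.49316696, -0.43860878]), 'wrist_torque': array([ 0.07232558,  0.04499809, -0.00630075]), 'gripper_force': 0.0, 'grip_width': 0.9978396883639973}
```

View pics/top0.png

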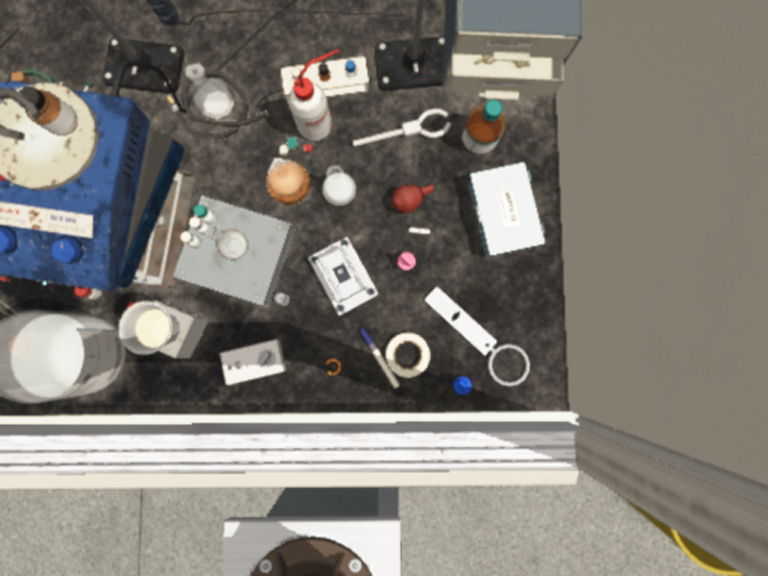

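View pics/scene0.png

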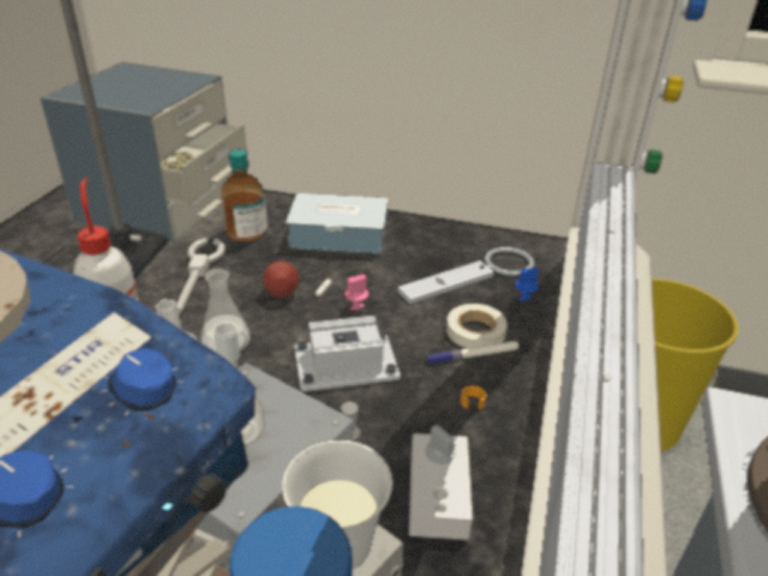

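The top view shows the mount at (343,275), the bar with its hole at (456,317) and ring at (508,365), and the drilled block at (252,362). All of these are in 1.5x pixels. Candidates for the thumbscrew are grey in the block (267,358), pink (406,261) and blue (462,385). The grey one is the right one. Next is a close crop to check it.

```bash
python3 - <<'E'
from h import *
c=cam('top'); a=c['color'][150:264,140:360]; im=cv2.resize(a,None,fx=3.6,fy=3.6,interpolation=cv2.INTER_CUBIC)
d=cam('scene'); b=d['color'][190:370,190:370]; 
import numpy as np
cv2.imwrite('pics/topc.png',im[:,:,::-1])
b=cv2.resize(d['color'][160:370,190:370],None,fx=2.8,fy=2.8,interpolation=cv2.INTER_CUBIC); cv2.imwrite('pics/scc.png',b[:,:,::-1])
E
```

```text
(no output)
```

View pics/topc.png

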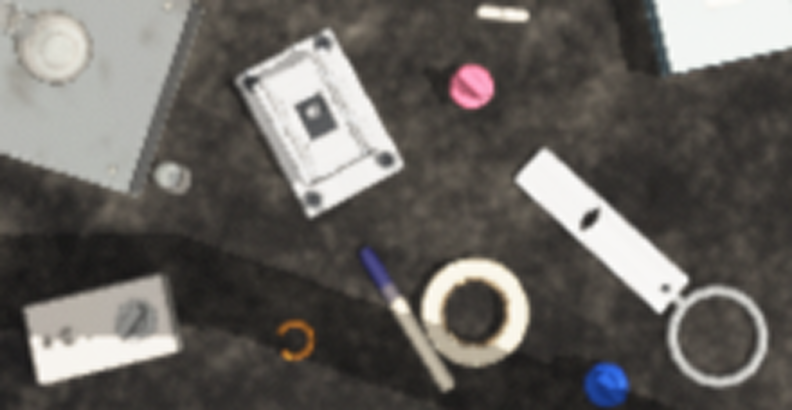

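View pics/scc.png

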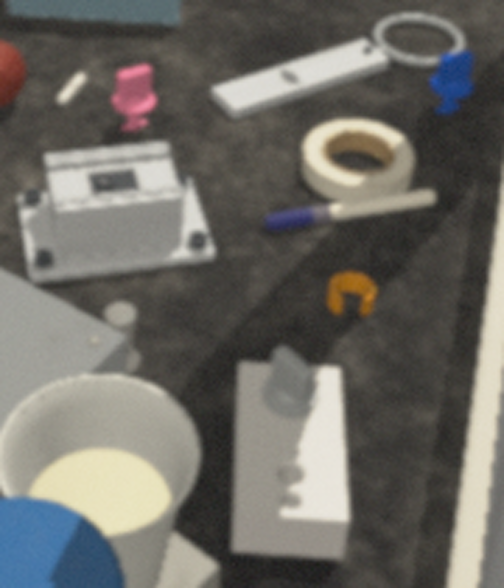

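The crop confirms the choice: the grey screw stands in the block at topc (133,318). Next I'll fit the poses from pixels in both views.

```bash
cat > fit.py <<'E'
from h import *
from scipy.optimize import least_squares
T=cam('top');S=cam('scene')
tp=lambda u,v:((u+.5)/3.6-.5+140,(v+.5)/3.6-.5+150)
sp=lambda u,v:((u+.5)/2.8-.5+190,(v+.5)/2.8-.5+160)
def fit(name,obs,x0,z=0):
    def res(p):
        R=cv2.Rodrigues(np.array([0,0,p[2]]))[0]; r=[]
        for c,P,px in obs:
            q=R@np.array(P)+[p[0],p[1],z]; r.append(proj(c,q)[0]-px)
        return np.ravel(r)
    s=least_squares(res,x0,loss='soft_l1'); print(name,s.x.round(4),'yaw deg',np.degrees(s.x[2]).round(1)); print(res(s.x).reshape(-1,2).round(1).tolist()); return s.x
g=lambda u,v,z:ray(T,*tp(u,v),z)
if __name__=='__main__':
    m=.001
    x=g(318,122,.03); 
    fit('mount',[(T,[.062,.042,.008],tp(235,78)),(T,[.062,-.042,.008],tp(330,30)),(T,[-.062,-.042,.008],tp(403,167)),(T,[-.062,.042,.008],tp(313,217)),(T,[0,0,.045],tp(317,116)),
      (S,[.062,.042,.008],sp(35,276)),(S,[-.062,.042,.008],sp(215,254)),(S,[.062,-.042,.008],sp(17,212)),(S,[0,0,.045],sp(114,181))],[x[0],x[1],np.radians(28)])
    x=g(589,218,.01)
    fit('bar',[(T,[-.063,-.017,.01],tp(515,180)),(T,[-.063,.017,.01],tp(545,148)),(T,[.087,.017,.01],tp(690,282)),(T,[.087,-.017,.01],tp(663,314)),(T,[0,0,.01],tp(589,218)),(T,[.1325,0,.005],tp(717,336)),
      (S,[-.063,-.017,.01],sp(235,108)),(S,[-.063,.017,.01],sp(212,92)),(S,[.087,.017,.01],sp(368,40)),(S,[.087,-.017,.01],sp(388,62)),(S,[0,0,.01],sp(291,77)),(S,[.1325,0,.005],sp(419,40))],[x[0],x[1],np.radians(-133)])
    x=g(100,330,.032)
    fit('block',[(T,[.029,.052,.032],tp(24,308)),(T,[.029,-.052,.032],tp(162,274)),(T,[-.029,-.052,.032],tp(181,347)),(T,[-.029,.052,.032],tp(40,384)),
      (S,[.029,-.052,.032],sp(238,362)),(S,[-.029,-.052,.032],sp(341,366)),(S,[-.029,.052,.032],sp(350,520)),(S,[.029,.052,.032],sp(232,553-35))],[x[0],x[1],.2])
    print('flange top', g(133,319,.037), ray(S,*sp(289,392),.037))
    for z,(u,v) in ((.062,(120,331)),(.062,(148,306))): print(g(u,v,z))
    for u,v in ((272,352),(283,346),(312,372)): print(ray(S,*sp(u,v),.062))
E
python3 fit.py; python3 - <<'E'
from h import *
c=cam('top');d=cam('scene')
a=cv2.resize(c['color'][219:259,145:197],None,fx=10,fy=10,interpolation=cv2.INTER_CUBIC)[:, :520]
b=cv2.resize(d['color'][275:335,265:320],None,fx=10,fy=10,interpolation=cv2.INTER_CUBIC)
b=b[:400]
cv2.imwrite('pics/screw.png',np.vstack([a,cv2.resize(b,(520,int(400*520/550)))])[:600,:,::-1]) if 0 else cv2.imwrite('pics/screw.png',np.hstack([cv2.resize(c['color'][221:249,165:193],(390,390),interpolation=cv2.INTER_CUBIC),cv2.resize(d['color'][278:315,280:317],(390,390),interpolation=cv2.INTER_CUBIC)])[:,:,::-1])
E
```

```text
mount [ 0.5927 -0.0583  0.5035] yaw deg 28.8
[[-0.9, 0.6], [-1.2, -0.5], [0.0, -0.3], [-1.3, 0.5], [-0.9, 0.3], [-1.1, -0.8], [0.8, -1.5], [0.2, -6.9], [0.2, -0.9]]
bar [ 0.5158 -0.2677 -2.3284] yaw deg -133.4
[[-0.4, 0.1], [-0.5, 0.1], [-0.7, -0.3], [-1.4, -0.1], [-0.1, 0.5], [-0.3, 0.5], [0.1, -0.3], [0.1, -2.5], [-1.0, -1.1], [0.8, -1.9], [-0.2, -0.9], [0.3, -0.8]]
block [0.4357 0.1053 0.2344] yaw deg 13.4
[[-1.0, 0.1], [-1.7, 0.2], [-2.3, 1.0], [-0.9, 0.1], [0.1, -0.8], [-0.8, -0.2], [-0.4, -0.5], [1.1, -2.4]]
flange top [0.4432524  0.07703546 0.037     ] [0.44208397 0.0807133  0.037     ]
[0.43533021 0.0813177  0.062     ]
[0.45320261 0.06120951 0.062     ]
[0.45421217 0.07769914 0.062     ]
[0.44941373 0.07145217 0.062     ]
[0.43021721 0.08526213 0.062     ]
```

View pics/screw.png

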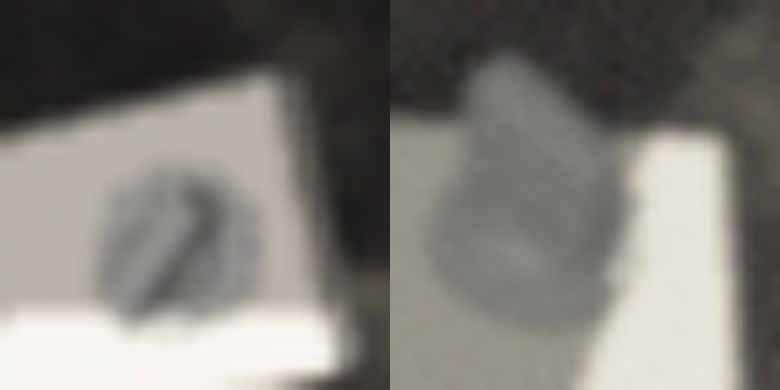

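The zoom shows the grey screw's flange centred at left-panel (180,250), with the spade running from lower-left to upper-right at about -38° world yaw. The fits agree within about 2 mm. Moving over the bar grip.

servo_tool:
  travel:
    - [0,0,0.15]
    - [0,0,0.15]
    - [0,0,0.15]
    - [0,0,0.15]
    - [0.0563,-0.136,0]
    - [0.0563,-0.136,0]
    - [0.0563,-0.136,0]
    - [0.0563,-0.136,0]
    - [0.0563,-0.136,0]
    - [0.0563,-0.136,0]
    - [0.0563,-0.136,0]
    - [0.0563,-0.136,0]
    - [0.0563,-0.136,0]
    - [0.0563,-0.136,0]
    - [0.0563,-0.136,0]
    - [0.0563,-0.136,0]
  turn:
    - [0,0,0]
    - [0,0,0]
    - [0,0,0]
    - [0,0,0]
    - [0,0,-0.11]
    - [0,0,-0.11]
    - [0,0,-0.11]
    - [0,0,-0.11]
    - [0,0,-0.11]
    - [0,0,-0.11]
    - [0,0,-0.11]
    - [0,0,-0.11]
    - [0,0,-0.11]
    - [0,0,-0.11]
    - [0,0,-0.11]
    - [0,0,-0.11]
  hand: [1,1,1,1,0.62,0.62,0.62,0.62,0.62,0.62,0.62,0.62,0.62,0.62,0.62,0.62]

```text
time_s: 1.73
ee_pos: [0.4504, 0.1484, 0.3816]
tcp_rot: [0.8, 0.6, 0.0, 0.0]
contact_force: [0.2, 0.2, -0.6]
grip_width: 0.618
gripper_force: 0.0
```

servo_tool:
  travel:
    - [0.006,-0.1235,-0.061]
    - [0.006,-0.1235,-0.061]
    - [0.006,-0.1235,-0.061]
    - [0.006,-0.1235,-0.061]
    - [0.006,-0.1235,-0.061]
    - [0.006,-0.1235,-0.061]
    - [0.006,-0.1235,-0.061]
    - [0.006,-0.1235,-0.061]
    - [0.006,-0.1235,-0.061]
    - [0.006,-0.1235,-0.061]
    - [0.006,-0.1235,-0.061]
    - [0.006,-0.1235,-0.061]
    - [0.006,-0.1235,-0.061]
    - [0.006,-0.1235,-0.061]
    - [0.006,-0.1235,-0.061]
    - [0,0,0]
  turn:
    - [0,0,-0.092]
    - [0,0,-0.092]
    - [0,0,-0.092]
    - [0,0,-0.092]
    - [0,0,-0.092]
    - [0,0,0]
    - [0,0,0]
    - [0,0,0]
    - [0,0,0]
    - [0,0,0]
    - [0,0,0]
    - [0,0,0]
    - [0,0,0]
    - [0,0,0]
    - [0,0,0]
    - [0,0,0]
  hand: [0.62,0.62,0.62,0.62,0.62,0.62,0.62,0.62,0.62,0.62,0.62,0.62,0.62,0.62,0.62,0.62]

```text
time_s: 3.07
ee_pos: [0.4721, -0.3171, 0.1498]
tcp_rot: [0.92, 0.393, -0.001, -0.001]
contact_force: [-0.2, 0.4, -0.5]
grip_width: 0.619
gripper_force: 0.0
```

servo_tool:
  travel:
    - [0.004,0.017,-0.14]
    - [0,0,-0.14]
    - [0,0,-0.14]
    - [0,0,-0.08]
    - [0,0,-0.02]
    - [0,0,-0.02]
    - [0,0,0]
  turn:
    - [0,0,0]
    - [0,0,0]
    - [0,0,0]
    - [0,0,0]
    - [0,0,0]
    - [0,0,0]
    - [0,0,0]
  hand: [0.62,0.62,0.62,0.62,0.62,0.62,0.62]

```text
time_s: 3.65
ee_pos: [0.4739, -0.3087, 0.0179]
tcp_rot: [0.919, 0.394, 0.0, 0.0]
contact_force: [0.2, -0.7, 0.8]
grip_width: 0.621
gripper_force: 0.0
```

```bash
python3 - <<'E'
from h import *
d=cam('scene'); c=cam('top'); print(arm.sense()['ee_pos'],arm.sense()['contact_force'])
a=cv2.resize(d['color'][150:220,255:375],(400,233),interpolation=cv2.INTER_CUBIC);b=cv2.resize(c['color'][180:265,270:360],(400,378),interpolation=cv2.INTER_CUBIC)
a=cv2.copyMakeBorder(a,0,145,0,0,cv2.BORDER_CONSTANT)
cv2.imwrite('pics/grasp.png',np.hstack([a,b])[:,:,::-1])
E
```

```text
[ 0.47423353 -0.30904771  0.01890783] [ 0.3344516   0.23892697 -0.20584152]
```

View pics/grasp.png

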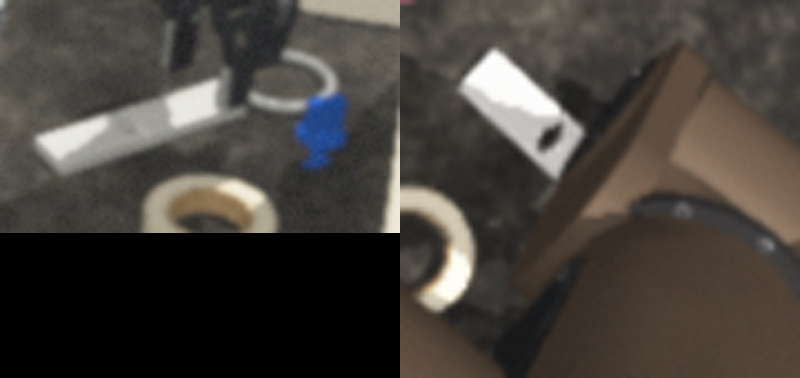

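Left panel: the fingers straddle the bar near its ring end at (205,75), and the blue look-alike at (322,130) is clear. Correcting the position and feeling down to the table.

servo_tool:
  travel:
    - [-0.004,-0.015,-0.02]
    - [0,0,-0.02]
    - [0,0,-0.01]
    - [0,0,0]
  turn:
    - [0,0,0]
    - [0,0,0]
    - [0,0,0]
    - [0,0,0]
  hand: [0.62,0.62,0.62,0.62]

```text
time_s: 4.08
ee_pos: [0.4724, -0.3125, 0.0047]
tcp_rot: [0.919, 0.394, -0.0, -0.0]
contact_force: [-0.1, 0.0, 0.1]
grip_width: 0.623
gripper_force: 0.0
```

servo_tool:
  travel:
    - [0,0,-0.008]
    - [0,0,-0.008]
    - [0,0,0]
  turn:
    - [0,0,0]
    - [0,0,0]
    - [0,0,0]
  hand: [0.62,0.62,0.62]

```text
time_s: 4.33
ee_pos: [0.4726, -0.3124, 0.0007]
tcp_rot: [0.919, 0.394, -0.0, -0.0]
contact_force: [0.1, -0.5, 0.1]
grip_width: 0.619
gripper_force: 0.0
```

servo_tool:
  travel:
    - [0,0,0]
    - [0,0,0]
    - [0,0,0]
    - [0,0,0]
    - [0,0,0]
    - [0,0,0]
    - [0,0,0]
  turn:
    - [0,0,0]
    - [0,0,0]
    - [0,0,0]
    - [0,0,0]
    - [0,0,0]
    - [0,0,0]
    - [0,0,0]
  hand: [0.42,0.42,0.3,0.3,0.3,0.3,0.3]
  newtons: 90

```text
time_s: 4.92
ee_pos: [0.4727, -0.3125, 0.0017]
tcp_rot: [0.919, 0.394, 0.0, 0.0]
contact_force: [-1.8, 1.6, 7.4]
grip_width: 0.367
gripper_force: 89.4
```

servo_tool:
  travel:
    - [0,0,0.03]
    - [0,0,0.12]
    - [0,0,0.12]
    - [0,0,0.12]
    - [0,0,0.09]
    - [0.0374,0.128,0]
    - [0.0374,0.128,0]
    - [0.0374,0.128,0]
    - [0.0374,0.128,0]
    - [0.0374,0.128,0]
    - [0.0374,0.128,0]
    - [0.0374,0.128,0]
    - [0,0,0]
    - [0,0,0]
  turn:
    - [0,0,0]
    - [0,0,0]
    - [0,0,0]
    - [0,0,0]
    - [0,0,0]
    - [0,0,-0.0487]
    - [0,0,-0.0487]
    - [0,0,-0.0487]
    - [0,0,-0.0487]
    - [0,0,-0.0487]
    - [0,0,-0.0487]
    - [0,0,0]
    - [0,0,0]
    - [0,0,0]
  hand: [0.3,0.3,0.3,0.3,0.3,0.3,0.3,0.3,0.3,0.3,0.3,0.3,0.3,0.3]

```text
time_s: 6.08
ee_pos: [0.5382, -0.0869, 0.1214]
tcp_rot: [0.968, 0.251, -0.0, 0.0]
contact_force: [0.4, -0.6, -1.5]
grip_width: 0.362
gripper_force: 90.0
```

```bash
python3 - <<'E'
from h import *
d=cam('scene'); s=arm.sense(); print(s['ee_pos'],s['tcp_rot'],s['contact_force'],s['wrist_torque'],s['grip_width'],s['gripper_force'])
a=cv2.resize(d['color'][120:270,180:360],(720,600),interpolation=cv2.INTER_CUBIC)
cv2.imwrite('pics/hover.png',a[:,:,::-1])
E
```

```text
[ 0.53805499 -0.08802881  0.12132067] [ 9.68110444e-01  2.50523767e-01 -4.06650458e-05  9.46811760e-05] [ 1.11954451e-03 -5.53832183e-01 -2.37093162e+00] [-6.31771138e-02  6.12147416e-02  3.68447960e-05] 0.36439080277552505 90.01396536827087
```

View pics/hover.png

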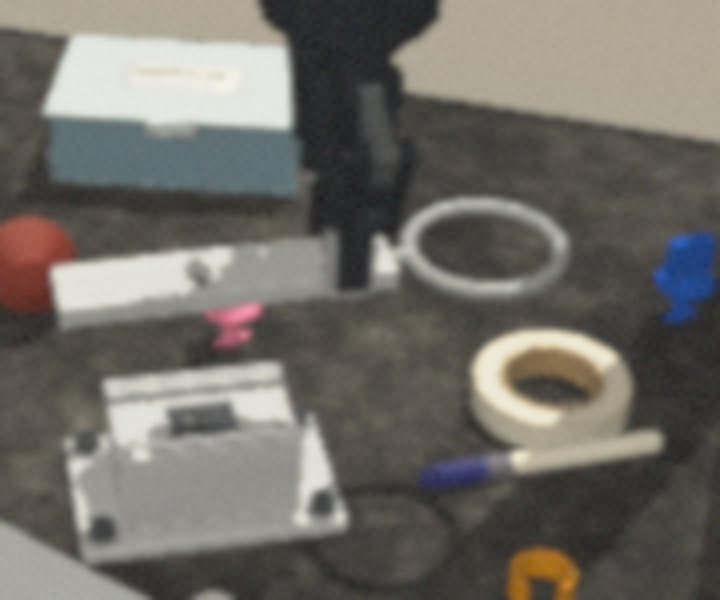

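The bar is level in the grip, with its hole at (201,270) and the mount's window at (200,418). Now refining both poses from this view and the top view.

```bash
cat > fit2.py <<'E'
from fit import *
q=lambda u,v:((u+.5)/4-.5+180,(v+.5)/4-.5+120)
top=[(T,[.062,.042,.008],tp(235,78)),(T,[.062,-.042,.008],tp(330,30)),(T,[-.062,-.042,.008],tp(403,167)),(T,[-.062,.042,.008],tp(313,217)),(T,[0,0,.045],tp(317,116))]
sc=[(S,[.062,.042,.008],q(83,549)),(S,[-.062,.042,.008],q(347,513)),(S,[.062,-.042,.008],q(66,442)),(S,[-.062,-.042,.008],q(313,412)),(S,[0,0,.045],q(202,418)),
 (S,[.042,-.03,.053],q(102,380)),(S,[-.042,-.03,.053],q(281,364)),(S,[-.042,.03,.053],q(303,430)),(S,[.042,.03,.053],q(110,456))]
x0=[.5927,-.0583,.5]
if __name__=='__main__':
    fit('mount T',top,x0); fit('mount S',sc,x0); fit('mount TS',top+sc,x0)
    b=arm.sense()['ee_pos'][2]-.0017
    fit('bar S',[(S,[-.063,-.017,.01],q(60,316)),(S,[-.063,.017,.01],q(50,268)),(S,[0,0,.01],q(201,270)),(S,[.1325,0,.005],q(487,247)),(S,[.087,-.017,.01],q(400,278))],[.59,-.058,-2.64],z=b)
    print('window',ray(S,*q(202,418),.045))
E
python3 fit2.py
```

```text
mount T [ 0.5932 -0.0606  0.4912] yaw deg 28.1
[[0.1, 0.2], [0.0, -0.6], [0.7, -0.2], [-0.8, 0.3], [-0.0, 0.2]]
mount S [ 0.5928 -0.0558  0.4855] yaw deg 27.8
[[-0.3, 1.1], [0.2, 2.3], [-0.4, -1.3], [-0.4, -0.4], [-0.1, 0.1], [0.6, -1.3], [-0.7, -1.7], [0.0, 1.5], [2.3, 0.0]]
mount TS [ 0.5934 -0.0581  0.4874] yaw deg 27.9
[[-0.8, 0.0], [-0.8, -0.6], [-0.2, -0.2], [-1.8, 0.2], [-1.0, 0.1], [-0.1, 0.3], [0.3, 1.4], [-0.2, -2.1], [-0.4, -1.2], [0.1, -0.7], [0.7, -2.0], [-0.6, -2.5], [0.1, 0.6], [2.5, -0.8]]
bar S [ 0.592  -0.052  -2.6168] yaw deg -149.9
[[0.2, -0.7], [0.2, 0.2], [-0.4, 1.0], [-0.2, 0.7], [0.2, -1.3]]
window [ 0.59277624 -0.05598039  0.045     ]
```

servo_tool:
  travel:
    - [0.001,0.002,-0.08]
    - [0,0,-0.08]
    - [0,0,-0.06]
    - [0,0,-0.02]
    - [0,0,-0.012]
    - [0,0,0]
  turn:
    - [0,0,-0.015]
    - [0,0,0]
    - [0,0,0]
    - [0,0,0]
    - [0,0,0]
    - [0,0,0]
  hand: [0.3,0.3,0.3,0.3,0.3,0.3]

```text
time_s: 6.73
ee_pos: [0.5383, -0.0887, 0.058]
tcp_rot: [0.97, 0.242, -0.0, -0.0]
contact_force: [0.0, -0.1, -2.4]
grip_width: 0.362
gripper_force: 90.0
```

servo_tool:
  travel:
    - [0,0,-0.006]
    - [0,0,-0.006]
    - [0,0,0]
  turn:
    - [0,0,0]
    - [0,0,0]
    - [0,0,0]
  hand: [0.3,0.3,0.3]

```text
time_s: 6.98
ee_pos: [0.5385, -0.0881, 0.0555]
tcp_rot: [0.97, 0.242, 0.0, 0.0]
contact_force: [0.7, -0.0, -2.0]
grip_width: 0.362
gripper_force: 90.0
```

servo_tool:
  travel:
    - [0,0,-0.006]
    - [0,0,-0.006]
    - [0,0,0]
  turn:
    - [0,0,0]
    - [0,0,0]
    - [0,0,0]
  hand: [0.3,0.3,0.3]

```text
time_s: 7.23
ee_pos: [0.5383, -0.0879, 0.052]
tcp_rot: [0.97, 0.242, -0.0, 0.0]
contact_force: [-0.6, 0.0, -1.0]
grip_width: 0.362
gripper_force: 90.0
```

servo_tool:
  travel:
    - [0,0,-0.006]
    - [0,0,-0.006]
    - [0,0,0]
  turn:
    - [0,0,0]
    - [0,0,0]
    - [0,0,0]
  hand: [0.3,0.3,0.3]

```text
time_s: 7.48
ee_pos: [0.5382, -0.0879, 0.0488]
tcp_rot: [0.97, 0.242, -0.0, -0.0]
contact_force: [0.7, 1.9, -2.8]
grip_width: 0.363
gripper_force: 90.0
```

servo_tool:
  travel:
    - [0,0,-0.005]
    - [0,0,-0.005]
    - [0,0,0]
    - [0,0,0]
  turn:
    - [0,0,0]
    - [0,0,0]
    - [0,0,0]
    - [0,0,0]
  hand: [0.3,0.3,0.3,0.3]

```text
time_s: 7.82
ee_pos: [0.5382, -0.0879, 0.0467]
tcp_rot: [0.97, 0.242, -0.0, -0.0]
contact_force: [-1.1, 2.7, 1.6]
grip_width: 0.365
gripper_force: 90.4
```

```bash
python3 - <<'E'
from h import *
d=cam('scene'); s=arm.sense(); print(s['ee_pos'],s['contact_force'],s['wrist_torque'])
E
```

```text
[ 0.53825401 -0.08785235  0.0466614 ] [-1.88033652  1.80620701  1.27123158] [0.4007859  0.36574154 0.04034241]
```

servo_tool:
  travel:
    - [0,0,0]
    - [0,0,0]
    - [0,0,0]
    - [0,0,0]
    - [0,0,0.02]
    - [0,0,0.08]
    - [0,0,0.15]
    - [0,0,0.15]
    - [0,0,0.1]
    - [0,0,0]
  turn:
    - [0,0,0]
    - [0,0,0]
    - [0,0,0]
    - [0,0,0]
    - [0,0,0]
    - [0,0,0]
    - [0,0,0]
    - [0,0,0]
    - [0,0,0]
    - [0,0,0]
  hand: [0.42,0.5,0.6,0.6,0.6,0.6,0.6,0.6,0.6,0.6]

```text
time_s: 8.7
ee_pos: [0.5402, -0.0885, 0.177]
tcp_rot: [0.97, 0.242, 0.004, 0.002]
contact_force: [0.0, -0.9, -0.6]
grip_width: 0.6
gripper_force: 0.0
```

```bash
python3 - <<'E'
from h import *
d=cam('scene'); s=arm.sense(); print(s['ee_pos'],s['joint_pos'])
c=cam('top')
a=cv2.resize(d['color'][180:280,180:320],(784,560)[:1]+(560,),interpolation=cv2.INTER_CUBIC)
cv2.imwrite('pics/placed.png',a[:,:,::-1])
E
```

```text
[ 0.53929088 -0.08822214  0.17442778] [-2.83005050e-01  4.46080488e-01  1.82024785e+00 -1.01701885e-04
  8.69790143e-01  7.98746051e-01]
```

View pics/placed.png

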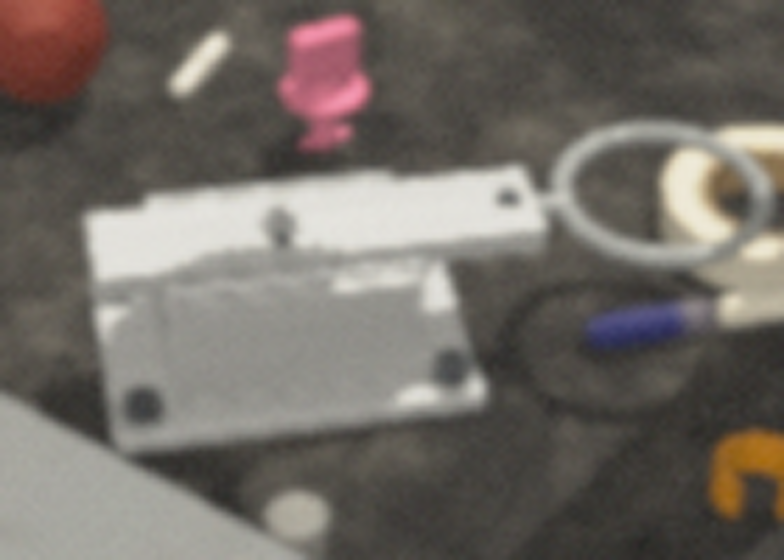

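The bar lies in the channel with its hole at (281,228). Next I'll get the screw's pose and the hole check.

```bash
python3 - <<'E'
from fit2 import *
a=lambda u,v:((u+.5)/13.93-.5+165,(v+.5)/13.93-.5+221)
b=lambda u,v:((u-390+.5)/10.54-.5+280,(v+.5)/10.54-.5+278)
def dirn(p,q): d=p-q; print(p[:2].round(4),q[:2].round(4),((p+q)/2)[:2].round(4),np.degrees(np.arctan2(d[1],d[0])).round(1),np.linalg.norm(d).round(4))
dirn(ray(T,*a(190,198),.062),ray(T,*a(122,300),.062))
dirn(ray(T,*a(207,198),.062),ray(T,*a(140,312),.062))
dirn(ray(S,*b(490,60),.062),ray(S,*b(600,140),.062))
print('flange T',ray(T,*a(180,250),.0345),'S',ray(S,*b(527,245),.0355))
print('hole S',ray(S,(281.5)/5.6-.5+180,(228.5)/5.6-.5+180,.055))
# spade model projections for yaw of screw y
for yaw in (-60,-50,-40,-30):
    y=np.radians(yaw); ux=np.array([np.cos(y),np.sin(y),0]); n=np.array([-ux[1],ux[0],0]); c0=np.array([.4427,.0787,0])
    P=[c0+s*.013*ux+t*.0045*n+[0,0,.062] for s in(1,-1) for t in(1,-1)]
    uv=(proj(S,P)+.5-[280,278])*10.54+[390,0]; uT=(proj(T,P)+.5-[165,221])*13.93
    print(yaw,'S',uv.round().tolist(),'T',uT.round().tolist())
E
```

```text
[0.453 0.068] [0.4341 0.0805] [0.4435 0.0742] -33.5 0.0227
[0.4529 0.0648] [0.4318 0.077 ] [0.4424 0.0709] -30.2 0.0245
[0.452  0.0723] [0.4333 0.0826] [0.4426 0.0774] -29.1 0.0214
flange T [0.44254912 0.0751791  0.0345    ] S [0.44229323 0.08176815 0.0355    ]
hole S [ 0.59298076 -0.05477284  0.055     ]
-60 S [[487.0, 47.0], [545.0, 37.0], [540.0, 177.0], [600.0, 167.0]] T [[181.0, 198.0], [205.0, 239.0], [60.0, 269.0], [84.0, 310.0]]
-50 S [[475.0, 54.0], [529.0, 37.0], [557.0, 178.0], [612.0, 160.0]] T [[171.0, 190.0], [201.0, 227.0], [64.0, 281.0], [94.0, 318.0]]
-40 S [[464.0, 62.0], [513.0, 38.0], [573.0, 176.0], [623.0, 151.0]] T [[160.0, 185.0], [196.0, 216.0], [69.0, 292.0], [105.0, 323.0]]
-30 S [[456.0, 72.0], [498.0, 42.0], [589.0, 172.0], [630.0, 140.0]] T [[147.0, 181.0], [189.0, 205.0], [76.0, 303.0], [118.0, 327.0]]
```

servo_tool:
  travel:
    - [-0.0227,0.0389,0]
    - [-0.0227,0.0389,0]
    - [-0.0227,0.0389,0]
    - [-0.0227,0.0389,0]
    - [-0.0227,0.0389,0]
    - [-0.0227,0.0389,0]
    - [-0.0227,0.0389,0]
    - [-0.0227,0.0389,0]
    - [-0.0227,0.0389,0]
    - [-0.0227,0.0389,0]
    - [-0.0227,0.0389,0]
    - [-0.0227,0.0389,0]
    - [-0.0227,0.0389,0]
    - [-0.0227,0.0389,0]
    - [-0.0227,0.0389,0]
    - [-0.0227,0.0389,0]
    - [-0.0227,0.0389,0]
    - [0,0,0]
    - [0,0,0]
  turn:
    - [0,0,0.1157]
    - [0,0,0.1157]
    - [0,0,0.1157]
    - [0,0,0.1157]
    - [0,0,0.1157]
    - [0,0,0.1157]
    - [0,0,0.1157]
    - [0,0,0.1157]
    - [0,0,0.1157]
    - [0,0,0.1157]
    - [0,0,0.1157]
    - [0,0,0.1157]
    - [0,0,0.1157]
    - [0,0,0.1157]
    - [0,0,0.1157]
    - [0,0,0.1157]
    - [0,0,0.1157]
    - [0,0,0]
    - [0,0,0]
  hand: [0.5,0.5,0.5,0.5,0.5,0.5,0.5,0.5,0.5,0.5,0.5,0.5,0.5,0.5,0.5,0.5,0.5,0.5,0.5]

```text
time_s: 10.48
ee_pos: [0.4416, 0.0775, 0.1708]
tcp_rot: [0.293, 0.956, -0.0, -0.001]
contact_force: [0.8, -0.1, 0.1]
grip_width: 0.498
gripper_force: 0.0
```

servo_tool:
  travel:
    - [0.004,-0.001,-0.12]
    - [0,0,-0.14]
    - [0,0,-0.14]
    - [0,0,-0.08]
    - [0,0,-0.02]
    - [0,0,0]
    - [0,0,0]
  turn:
    - [0,0,0]
    - [0,0,0]
    - [0,0,0]
    - [0,0,0]
    - [0,0,0]
    - [0,0,0]
    - [0,0,0]
  hand: [0.5,0.5,0.5,0.5,0.5,0.5,0.5]

```text
time_s: 11.07
ee_pos: [0.4433, 0.0768, 0.047]
tcp_rot: [0.293, 0.956, 0.0, -0.0]
contact_force: [-0.6, 0.4, 0.7]
grip_width: 0.5
gripper_force: 0.0
```

servo_tool:
  travel:
    - [0,0,0]
    - [0,0,0]
    - [0,0,0]
    - [0,0,0]
    - [0,0,0]
    - [0,0,0]
    - [0,0,0]
  turn:
    - [0,0,0]
    - [0,0,0]
    - [0,0,0]
    - [0,0,0]
    - [0,0,0]
    - [0,0,0]
    - [0,0,0]
  hand: [0.3,0.2,0.15,0.1,0.05,0.05,0.05]
  newtons: 40

```text
time_s: 11.65
ee_pos: [0.4433, 0.0772, 0.0475]
tcp_rot: [0.292, 0.956, 0.0, 0.001]
contact_force: [-0.4, -0.6, 10.9]
grip_width: 0.094
gripper_force: 40.5
```

```bash
python3 - <<'E'
from h import *
d=cam('scene'); s=arm.sense(); print(s['ee_pos'],s['contact_force'],s['wrist_torque'],s['grip_width'])
a=cv2.resize(d['color'][250:340,240:350],(660,540),interpolation=cv2.INTER_CUBIC)
cv2.imwrite('pics/sg.png',a[:,:,::-1])
E
```

```text
[0.44330746 0.07714383 0.04750214] [-1.267951   -1.00635584 10.99575081] [-0.12919998  0.25840078 -0.02987709] 0.09266101645346611
```

View pics/sg.png

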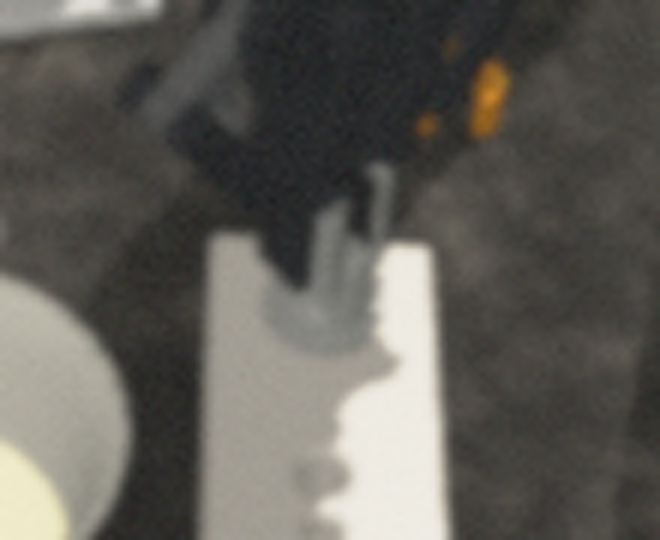

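The fingers hold the spade across its thickness, with the flange at (320,320) still on the block. Lifting and carrying it over the hole.

servo_tool:
  travel:
    - [0,0,0]
    - [0,0,0.04]
    - [0,0,0.1]
    - [0,0,0.1]
    - [0,0,0.1]
    - [0.0999,-0.0905,0]
    - [0.0999,-0.0905,0]
    - [0.0999,-0.0905,0]
    - [0.0999,-0.0905,0]
    - [0.0999,-0.0905,0]
    - [0.0999,-0.0905,0]
    - [0,0,0]
    - [0,0,0]
    - [0,0,0]
  turn:
    - [0,0,0]
    - [0,0,0]
    - [0,0,0]
    - [0,0,0]
    - [0,0,0]
    - [0,0,-0.0775]
    - [0,0,-0.0775]
    - [0,0,-0.0775]
    - [0,0,-0.0775]
    - [0,0,-0.0775]
    - [0,0,-0.0775]
    - [0,0,0]
    - [0,0,0]
    - [0,0,0]
  hand: [0.05,0.05,0.05,0.05,0.05,0.05,0.05,0.05,0.05,0.05,0.05,0.05,0.05,0.05]
  newtons: 70

```text
time_s: 12.87
ee_pos: [0.592, -0.0584, 0.1314]
tcp_rot: [0.514, 0.858, -0.0, -0.0]
contact_force: [-0.1, -0.2, -1.4]
grip_width: 0.083
gripper_force: 68.7
```

```bash
python3 - <<'E'
from h import *
s=arm.sense(); print(s['ee_pos'],s['tcp_rot'],s['contact_force'],s['wrist_torque'],s['grip_width'])
E
```

```text
[ 0.59196816 -0.05838104  0.13142024] [ 5.13794260e-01  8.57913285e-01 -9.98932993e-05 -4.93107641e-04] [-0.14955649 -0.17286211 -1.35864648] [-0.03328063  0.02423694 -0.04450317] 0.08253197051087854
```

servo_tool:
  travel:
    - [0.0045,-0.001,-0.06]
    - [0,0,-0.05]
    - [0,0,0]
    - [0,0,0]
  turn:
    - [0,0,0]
    - [0,0,0]
    - [0,0,0]
    - [0,0,0]
  hand: [0.05,0.05,0.05,0.05]

```text
time_s: 13.2
ee_pos: [0.5931, -0.058, 0.1041]
tcp_rot: [0.513, 0.858, -0.0, -0.001]
contact_force: [-1.5, 0.6, -0.3]
grip_width: 0.084
gripper_force: 68.7
```

```bash
python3 - <<'E'
from h import *
d=cam('scene'); s=arm.sense(); print(s['ee_pos'])
a=cv2.resize(d['color'][165:245,180:286],(795,600),interpolation=cv2.INTER_CUBIC)
cv2.imwrite('pics/ins.png',a[:,:,::-1])
E
```

```text
[ 0.59356103 -0.0582515   0.10468454]
```

View pics/ins.png

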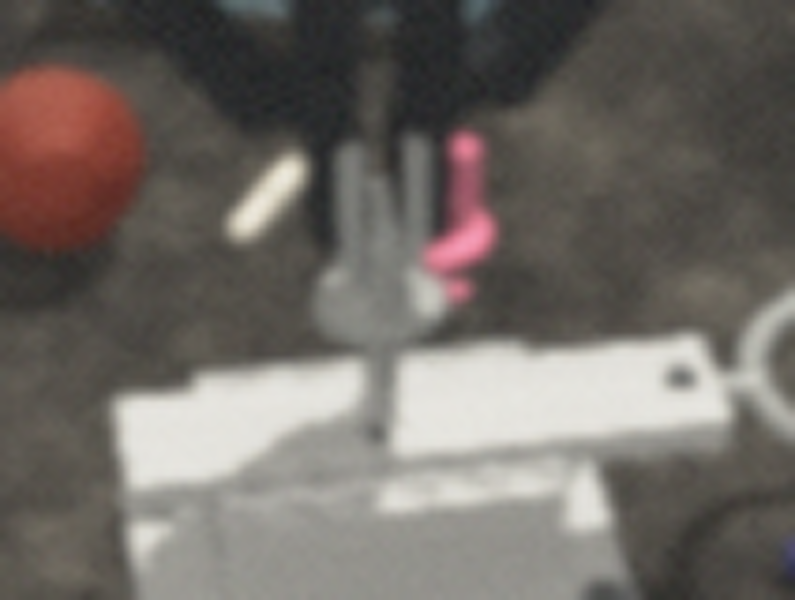

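The shank hangs over the hole at (376,437), and the hole itself is hidden behind it. I'll compare it with the hole pixel measured earlier.

```bash
python3 - <<'E'
from h import *
S=cam('scene'); p=arm.sense()['ee_pos']; f=lambda P:((proj(S,P)+.5-[180,165])*7.5).round(1).tolist()
my=np.array([-np.sin(.489),np.cos(.489),0])
print('tip',f(p-[0,0,.038]),'near lug end bottom',f(p-[0,0,.0381]+.0095*my),'flange ctr',f(p-[0,0,.0155]),'hole',f([.5931,-.0586,.055]),'meas hole',((281.5)/5.6-180+180)*7.5,((228.5)/5.6+180-165)*7.5)
d=f([.5931,-.0586,.055]); print(f(np.array([.5931,-.0586,.055])+.001*my), f([.5931+.00088,-.0586+.00047,.055]))
print(p)
E
```

```text
tip [[378.2, 371.0]] near lug end bottom [[384.3, 394.9]] flange ctr [[377.4, 297.5]] hole [[381.6, 409.3]] meas hole 377.00892857142856 418.52678571428584
[[382.2, 411.7]] [[377.6, 409.7]]
[ 0.59384075 -0.05843715  0.10496266]
```

servo_tool:
  travel:
    - [0.002,0.001,-0.02]
    - [0,0,-0.012]
    - [0,0,-0.005]
    - [0,0,-0.005]
    - [0,0,-0.005]
    - [0,0,0]
  turn:
    - [0,0,0]
    - [0,0,0]
    - [0,0,0]
    - [0,0,0]
    - [0,0,0]
    - [0,0,0]
  hand: [0.05,0.05,0.05,0.05,0.05,0.05]

```text
time_s: 13.8
ee_pos: [0.5943, -0.0586, 0.0921]
tcp_rot: [0.514, 0.858, -0.0, -0.0]
contact_force: [-0.8, -0.7, -1.1]
grip_width: 0.081
gripper_force: 68.7
```

servo_tool:
  travel:
    - [0,0,-0.004]
    - [0,0,-0.004]
    - [0,0,0]
  turn:
    - [0,0,0]
    - [0,0,0]
    - [0,0,0]
  hand: [0.05,0.05,0.05]

```text
time_s: 14.05
ee_pos: [0.5943, -0.0587, 0.0902]
tcp_rot: [0.514, 0.858, 0.0, -0.0]
contact_force: [-0.0, 0.2, -0.1]
grip_width: 0.085
gripper_force: 68.7
```

servo_tool:
  travel:
    - [0,0,-0.005]
    - [0,0,-0.005]
    - [0,0,-0.005]
    - [0,0,0]
  turn:
    - [0,0,0]
    - [0,0,0]
    - [0,0,0]
    - [0,0,0]
  hand: [0.05,0.05,0.05,0.05]

```text
time_s: 14.38
ee_pos: [0.5942, -0.0586, 0.0863]
tcp_rot: [0.514, 0.858, -0.0, -0.0]
contact_force: [-0.2, -0.5, -1.7]
grip_width: 0.085
gripper_force: 68.7
```

servo_tool:
  travel:
    - [0,0,-0.005]
    - [0,0,-0.005]
    - [0,0,-0.005]
    - [0,0,0]
  turn:
    - [0,0,0]
    - [0,0,0]
    - [0,0,0]
    - [0,0,0]
  hand: [0.05,0.05,0.05,0.05]

```text
time_s: 14.72
ee_pos: [0.5943, -0.0586, 0.0825]
tcp_rot: [0.514, 0.858, -0.0, -0.0]
contact_force: [0.8, 0.4, -0.7]
grip_width: 0.08
gripper_force: 68.7
```

The screw is through the bar with no contact. Now feeling for the nut.

servo_tool:
  travel:
    - [0,0,-0.004]
    - [0,0,-0.004]
    - [0,0,0]
  turn:
    - [0,0,0]
    - [0,0,0]
    - [0,0,0]
  hand: [0.05,0.05,0.05]

```text
time_s: 14.97
ee_pos: [0.5943, -0.0586, 0.0807]
tcp_rot: [0.514, 0.858, 0.0, -0.0]
contact_force: [-0.4, -0.4, -1.0]
grip_width: 0.081
gripper_force: 68.7
```

servo_tool:
  travel:
    - [0,0,-0.004]
    - [0,0,-0.004]
    - [0,0,0]
  turn:
    - [0,0,0]
    - [0,0,0]
    - [0,0,0]
  hand: [0.05,0.05,0.05]

```text
time_s: 15.22
ee_pos: [0.5947, -0.0587, 0.08]
tcp_rot: [0.514, 0.858, 0.0, 0.001]
contact_force: [-2.5, 0.5, 11.7]
grip_width: 0.083
gripper_force: 70.3
```

servo_tool:
  travel:
    - [0.0028,0.0015,0]
    - [0.0028,0.0015,0]
    - [0.0028,0.0015,0]
  turn:
    - [0,0,0]
    - [0,0,0]
    - [0,0,0]
  hand: [0.05,0.05,0.05]

```text
time_s: 15.47
ee_pos: [0.5959, -0.0579, 0.0799]
tcp_rot: [0.514, 0.858, -0.0, -0.0]
contact_force: [-6.6, -3.9, 11.9]
grip_width: 0.08
gripper_force: 70.7
```

servo_tool:
  travel:
    - [0.0028,0.0015,0]
    - [0.0028,0.0015,0]
    - [0.0028,0.0015,0]
  turn:
    - [0,0,0]
    - [0,0,0]
    - [0,0,0]
  hand: [0.05,0.05,0.05]

```text
time_s: 15.72
ee_pos: [0.598, -0.0568, 0.0796]
tcp_rot: [0.514, 0.858, -0.0, -0.0]
contact_force: [-3.0, -1.7, 2.7]
grip_width: 0.081
gripper_force: 69.3
```

servo_tool:
  travel:
    - [0,0,-0.004]
    - [0,0,0]
  turn:
    - [0,0,0]
    - [0,0,0]
  hand: [0.05,0.05]

```text
time_s: 15.88
ee_pos: [0.5984, -0.0565, 0.0778]
tcp_rot: [0.514, 0.858, -0.0, -0.0]
contact_force: [-1.1, -0.8, 0.4]
grip_width: 0.083
gripper_force: 68.9
```

servo_tool:
  travel:
    - [0,0,-0.004]
    - [0,0,0]
  turn:
    - [0,0,0]
    - [0,0,0]
  hand: [0.05,0.05]

```text
time_s: 16.05
ee_pos: [0.5984, -0.0564, 0.0765]
tcp_rot: [0.514, 0.858, -0.0, -0.0]
contact_force: [-1.7, -1.1, 0.0]
grip_width: 0.083
gripper_force: 68.8
```

The lugs have dropped into the slot. Lowering to the ledge.

servo_tool:
  travel:
    - [0,0,-0.004]
    - [0,0,-0.004]
    - [0,0,-0.004]
    - [0,0,0]
  turn:
    - [0,0,0]
    - [0,0,0]
    - [0,0,0]
    - [0,0,0]
  hand: [0.05,0.05,0.05,0.05]

```text
time_s: 16.38
ee_pos: [0.5985, -0.0564, 0.0735]
tcp_rot: [0.514, 0.858, 0.0, -0.0]
contact_force: [-0.4, -0.1, -1.3]
grip_width: 0.086
gripper_force: 68.6
```

servo_tool:
  travel:
    - [0,0,-0.003]
    - [0,0,-0.002]
    - [0,0,0]
  turn:
    - [0,0,0]
    - [0,0,0]
    - [0,0,0]
  hand: [0.05,0.05,0.05]

```text
time_s: 16.63
ee_pos: [0.5987, -0.0564, 0.0728]
tcp_rot: [0.514, 0.858, 0.0, 0.0]
contact_force: [-0.8, -1.0, 3.2]
grip_width: 0.086
gripper_force: 69.3
```

servo_tool:
  travel:
    - [0,0,-0.0004]
    - [0,0,-0.0006]
    - [0,0,-0.0006]
    - [0,0,-0.0006]
  turn:
    - [0,0,-0.07]
    - [0,0,-0.07]
    - [0,0,-0.07]
    - [0,0,-0.07]
  hand: [0.05,0.05,0.05,0.05]

```text
time_s: 16.97
ee_pos: [0.5985, -0.0564, 0.0725]
tcp_rot: [0.635, 0.772, 0.0, 0.0]
contact_force: [-2.4, -0.6, 6.8]
grip_width: 0.081
gripper_force: 69.7
```

```bash
cat > st.py <<'E'
from h import *
s=arm.sense(); q=s['tcp_rot']; print(s['ee_pos'].round(4),'yyaw',(2*np.degrees(np.arctan2(q[1],q[0]))-90).round(1),'F',s['contact_force'].round(1),'M',s['wrist_torque'].round(2),s['grip_width'].round(3),s['joint_pos'][5].round(2))
E
python3 st.py
```

```text
Traceback (most recent call last):
  File "st.py", line 2, in <module>
    s=arm.sense(); q=s['tcp_rot']; print(s['ee_pos'].round(4),'yyaw',(2*np.degrees(np.arctan2(q[1],q[0]))-90).round(1),'F',s['contact_force'].round(1),'M',s['wrist_torque'].round(2),s['grip_width'].round(3),s['joint_pos'][5].round(2))
                                                                                                                                                                                      ^^^^^^^^^^^^^^^^^^^^^
AttributeError: 'float' object has no attribute 'round'
```

```bash
sed -i "s/s\['grip_width'\].round(3)/round(s['grip_width'],3)/" st.py; python3 st.py
```

```text
[ 0.5985 -0.0564  0.0725] yyaw 11.1 F [-2.4 -0.6  6.8] M [-0.09  0.71  0.05] 0.081 -0.4
```

servo_tool:
  travel:
    - [0,0,-0.0006]
    - [0,0,-0.0006]
    - [0,0,-0.0006]
    - [0,0,-0.0006]
  turn:
    - [0,0,-0.07]
    - [0,0,-0.07]
    - [0,0,-0.07]
    - [0,0,-0.07]
  hand: [0.05,0.05,0.05,0.05]

```text
time_s: 17.3
ee_pos: [0.5983, -0.0563, 0.0715]
tcp_rot: [0.741, 0.671, -0.0, -0.0]
contact_force: [-2.8, -0.1, 1.8]
grip_width: 0.082
gripper_force: 69.1
```

```bash
python3 st.py
```

```text
[ 0.5983 -0.0563  0.0715] yyaw -5.7 F [-2.8 -0.1  1.8] M [-0.06  0.51 -0.  ] 0.082 -0.1
```

servo_tool:
  travel:
    - [0,0,-0.0006]
    - [0,0,-0.0006]
    - [0,0,-0.0006]
    - [0,0,-0.0006]
  turn:
    - [0,0,-0.07]
    - [0,0,-0.07]
    - [0,0,-0.07]
    - [0,0,-0.07]
  hand: [0.05,0.05,0.05,0.05]

```text
time_s: 17.63
ee_pos: [0.598, -0.0561, 0.0707]
tcp_rot: [0.831, 0.556, -0.0, -0.0]
contact_force: [-4.4, 0.3, 3.5]
grip_width: 0.084
gripper_force: 69.4
```

```bash
python3 st.py
```

```text
[ 0.598  -0.0561  0.0707] yyaw -22.5 F [-4.4  0.3  3.5] M [0.24 0.83 0.03] 0.084 0.19
```

servo_tool:
  travel:
    - [0,0,-0.0006]
    - [0,0,-0.0006]
    - [0,0,-0.0004]
  turn:
    - [0,0,-0.07]
    - [0,0,-0.06]
    - [0,0,-0.04]
  hand: [0.05,0.05,0.05]

```text
time_s: 17.88
ee_pos: [0.5978, -0.056, 0.0707]
tcp_rot: [0.877, 0.48, -0.001, -0.001]
contact_force: [-7.4, 2.9, 8.3]
grip_width: 0.08
gripper_force: 70.0
```

```bash
python3 st.py
```

```text
[ 0.5978 -0.056   0.0707] yyaw -32.6 F [-7.4  2.9  8.3] M [0.43 1.21 0.11] 0.08 0.37
```

servo_tool:
  travel:
    - [-0.001,0.0005,0]
    - [-0.001,0.0005,0]
    - [0,0,0]
  turn:
    - [0,0,-0.04]
    - [0,0,-0.04]
    - [0,0,-0.04]
  hand: [0.05,0.05,0.05]

```text
time_s: 18.13
ee_pos: [0.5975, -0.0558, 0.0707]
tcp_rot: [0.905, 0.425, -0.0, -0.0]
contact_force: [-4.8, 1.1, 6.0]
grip_width: 0.082
gripper_force: 69.6
```

```bash
python3 st.py
```

```text
[ 0.5975 -0.0558  0.0707] yyaw -39.8 F [-4.8  1.1  6. ] M [0.31 0.89 0.12] 0.082 0.49
```

servo_tool:
  travel:
    - [-0.001,0,0]
    - [0,0,0]
  turn:
    - [0,0,-0.04]
    - [0,0,-0.04]
  hand: [0.05,0.05]

```text
time_s: 18.3
ee_pos: [0.5974, -0.0558, 0.0707]
tcp_rot: [0.922, 0.386, -0.0, -0.0]
contact_force: [-3.9, 2.0, 5.8]
grip_width: 0.084
gripper_force: 69.5
```

```bash
python3 st.py
```

```text
[ 0.5974 -0.0558  0.0707] yyaw -44.6 F [-3.9  2.   5.8] M [0.26 0.73 0.11] 0.084 0.57
```

servo_tool:
  travel:
    - [0,0,0]
    - [0,0,0]
  turn:
    - [0,0,-0.04]
    - [0,0,-0.03]
  hand: [0.05,0.05]

```text
time_s: 18.47
ee_pos: [0.5974, -0.0557, 0.0707]
tcp_rot: [0.936, 0.352, -0.0, -0.0]
contact_force: [-4.6, 2.7, 5.7]
grip_width: 0.08
gripper_force: 69.6
```

```bash
python3 st.py
```

```text
[ 0.5974 -0.0557  0.0707] yyaw -48.8 F [-4.6  2.7  5.7] M [0.46 0.84 0.07] 0.08 0.65
```

servo_tool:
  travel:
    - [0,0,0]
    - [0,0,0]
  turn:
    - [0,0,-0.03]
    - [0,0,0]
  hand: [0.05,0.05]

```text
time_s: 18.63
ee_pos: [0.5973, -0.0557, 0.0707]
tcp_rot: [0.941, 0.337, -0.0, -0.0]
contact_force: [-4.9, 2.7, 6.2]
grip_width: 0.083
gripper_force: 69.6
```

```bash
python3 st.py
```

```text
[ 0.5973 -0.0557  0.0707] yyaw -50.6 F [-4.9  2.7  6.2] M [ 0.48  0.88 -0.  ] 0.083 0.68
```

servo_tool:
  travel:
    - [0,0,0]
    - [0,0,0]
    - [0,0,0]
  turn:
    - [0,0,-0.03]
    - [0,0,-0.03]
    - [0,0,0]
  hand: [0.05,0.05,0.05]

```text
time_s: 18.88
ee_pos: [0.5972, -0.0556, 0.0707]
tcp_rot: [0.951, 0.308, -0.001, -0.0]
contact_force: [-4.9, 4.1, 6.5]
grip_width: 0.089
gripper_force: 69.7
```

```bash
python3 st.py
```

```text
[ 0.5972 -0.0556  0.0707] yyaw -54.1 F [-4.9  4.1  6.5] M [0.59 0.89 0.21] 0.089 0.74
```

servo_tool:
  travel:
    - [0,0,0]
    - [0,0,0]
    - [0,0,0]
  turn:
    - [0,0,-0.03]
    - [0,0,-0.03]
    - [0,0,0]
  hand: [0.05,0.05,0.05]

```text
time_s: 19.13
ee_pos: [0.5971, -0.0555, 0.0707]
tcp_rot: [0.961, 0.278, -0.001, -0.0]
contact_force: [-5.2, 4.7, 7.2]
grip_width: 0.087
gripper_force: 69.8
```

```bash
python3 st.py
```

```text
[ 0.5971 -0.0555  0.0707] yyaw -57.7 F [-5.2  4.7  7.2] M [0.63 0.95 0.39] 0.087 0.8
```

The stop has been felt: about 0.39 N m at roughly 86° commanded, with the flange down. Releasing and retreating.

servo_tool:
  travel:
    - [0,0,0]
    - [0,0,0]
    - [0,0,0]
    - [0,0,0]
    - [0,0,0.02]
    - [0,0,0.08]
    - [0,0,0.15]
    - [0,0,0.15]
    - [0,0,0.15]
    - [-0.1,0,0.1]
    - [-0.12,0,0]
    - [-0.12,0,0]
    - [-0.1,0,0]
    - [0,0,0]
    - [0,0,0]
  turn:
    - [0,0,0]
    - [0,0,0]
    - [0,0,0]
    - [0,0,0]
    - [0,0,0]
    - [0,0,0]
    - [0,0,0]
    - [0,0,0]
    - [0,0,0]
    - [0,0,0]
    - [0,0,0]
    - [0,0,0]
    - [0,0,0]
    - [0,0,0]
    - [0,0,0]
  hand: [0.15,0.3,0.45,0.5,0.5,0.5,0.5,0.5,0.5,0.5,0.5,0.5,0.5,0.5,0.5]

```text
time_s: 20.38
ee_pos: [0.4875, -0.0563, 0.2339]
tcp_rot: [0.961, 0.278, 0.001, 0.0]
contact_force: [0.9, 0.1, -0.5]
grip_width: 0.501
gripper_force: 0.0
```

```bash
python3 st.py; python3 - <<'E'
from h import *
S=cam('scene'); g=cv2.cvtColor(S['color'],cv2.COLOR_RGB2GRAY)
# predicted projections at final pose (bias of a few px expected)
c0=np.array([.5975,-.0562,0]); 
for yaw in (28,28-62,-47):   # yaw of tool-y (screw x); spade along yaw+90
    y=np.radians(yaw+90); u=np.array([np.cos(y),np.sin(y),0]); print(yaw,proj(S,[c0+s*.013*u+[0,0,.085] for s in(1,-1)]).round(0).tolist())
print('flange',proj(S,c0+[0,0,.058]).round(0))
for r in range(188,224): print(''.join('%4d'%v for v in g[r,208:248:2]))
E
```

```text
[ 0.4875 -0.0563  0.2339] yyaw -57.7 F [ 0.9  0.1 -0.5] M [-0.04  0.02 -0.  ] 0.501 0.76
28 [[229.0, 211.0], [226.0, 202.0]]
-34 [[222.0, 209.0], [233.0, 204.0]]
-47 [[221.0, 208.0], [234.0, 205.0]]
flange [[228. 218.]]
  70  80  86 120 205 223 159 103 102 102  92  91 124 134 127 121 117 112  90  73
  76  79  90 154 221 211 135  97 100 101  91  89 115 121 118 115 115 111  85  71
  78  80 106 190 218 177 112  88  92  98  93  94 113 118 117 117 117 113  85  70
  83  82 136 218 208 142  91  84  87  86  89  93 111 119 117 119 116 112  90  74
  86  94 175 226 187 115  85  80  78  79  85  96 114 116 114 114 116 116 101  83
  83 119 209 221 158  93  83  77  81  77  79 105 122 118 114 117 118 123 125  87
  84 139 220 199 124  81  73  77  75  74  79 119 133 119 119 122 119 136 152  91
  84 141 201 163  97  77  73  79  76  77  80 128 139 121 128 132 130 152 162  95
  79 120 162 124  84  75  73  76  80  79  79 117 133 126 135 138 150 175 168  97
  71  93 115  99  80  75  81  82  82  79  76 104 128 130 137 153 171 180 152  85
  70  72  84  88  80  80  82  79  80  79  75  89 120 132 145 164 178 1
[... 1335 characters left out ...]
 121 114 118 117 115 119 192 221 222 222 224 222 222
 211 209 212 218 222 218 167 122 119 116 118 117 122 184 220 225 224 223 224 224
 221 219 223 224 225 220 171 123 115 116 118 117 129 186 221 225 226 224 225 225
 226 224 226 225 224 213 169 123 121 121 123 121 148 192 218 226 226 225 225 226
 227 224 225 224 223 197 157 124 126 132 130 131 175 196 218 225 227 227 225 226
 224 225 222 224 224 184 143 124 134 140 138 146 193 199 217 225 227 225 226 225
 224 225 224 224 223 180 133 129 134 140 142 163 199 190 217 226 226 224 226 225
 223 224 224 224 218 180 137 132 138 143 162 188 189 181 217 226 226 226 225 225
 224 224 224 224 205 171 135 134 139 154 173 184 171 189 220 224 225 224 218 217
```

```bash
python3 -c "
from h import *
print(arm.finish_job())"
```

```text
the job is handed in; nothing more can be done
None
```

I handed the job in at about 20 s of the 64 s allowed, but no verdict came back. The ring bar lies in the channel, and the thumbscrew went through its hole and dropped into the nut's slot about 5 mm along the channel from centre. I turned it clockwise to the stop, where the wrist read about 0.39 N m, a little over the suggested 0.3. The last image puts the spade about 75° from the slot with the flange on the bar, and the arm is clear of everything.

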